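Latch the push-fit release and draw the air tube

TASK

Take the steel tube out of the air block on the microscopy bench: push the block's spring-loaded collet ring down by its keeper knob, slide the keeper under the steel lip so that the collet stays trapped down, and let go of the knob. Then pull the tube straight up out of the fitting, without forcing it while the collet is up, and lower it, grooved end first, into the open steel beaker so that it stands leaning there. Leave the collet latched down, the beaker upright and everything else where it is.

Things in the scene. Friction and masses are not known exactly. Their poses are not given: they have to be found in the camera images.
- block: aluminium air block fixed to the bench, 64 x 171 x 46 mm high, brass stub on its back (+x) side. Origin on its underside, right under the tube's axis; z up. It reaches from y = -45 to +126 mm: the keeper end is at +y. A square 18 mm bore, 36 mm deep (floor at z = 10 mm), holds the tube.
- lip (a point): middle of the underside of the steel lip fixed at the block's keeper end, at x = 15, y = 109, z = 60 mm in the block's frame. The lip spans x = 0 to 30 mm, overhangs y = 102 to 118 mm and is 8 mm thick; the keeper's tongue goes in under it from -x.
- collet (a joint): how far the black collet ring, with its arm, plate and the keeper on it, is pressed down: 0 (up) to 0.009 m (stop). A spring pushes it up, 3 N at 0 and 8.4 N at 0.009. Teeth in the block hold the tube by its groove and let go only with the collet more than 4 mm down; with the collet up the tube rises only 2 mm.
- collet_ring (a point): centre of the collet ring's top face, on the tube's axis, 64 mm above the bench when up. Ring 38 mm outside, 20 mm inside diameter; an arm 14 mm wide joins it to a 40 x 36 mm plate (tops at 60 mm) under the keeper, 78 mm away along the block's +y.
- keeper (a joint): travel of the keeper along the block's +x, 0 (free) to 0.016 m (under the lip). Stiff (1.5 N), stays where left. Its tongue, 10 mm wide, 6 mm thick, points to +y: it passes under the lip only with the collet 6 mm or more down, else it strikes the lip's side after 3 mm. Under the lip and let go, the spring holds it up against the lip, collet about 6 mm down.
- keeper_knob (a point): centre of the top of the black keeper knob, 94 mm above the bench when up. Knob 14 mm along the block's x, 22 mm along y, 28 mm tall, on a steel foot 30 x 26 mm, 6 mm thick, that leaves 8 mm shoulders either side along x. At keeper 0 it stands at x = -8, y = 78 mm in the block's frame; it moves with keeper and collet.
- tube: rigid steel tube, 16 mm outside diameter, 130 mm long, about 0.09 kg, standing in the block with its top about 140 mm above the bench. Origin at the centre of its lower end; z along the tube towards its top. A groove 10 mm in diameter runs from 12 to 22 mm above the lower end.
- tube_top (a point): centre of the tube's upper end, 130 mm from its lower end.
- beaker: open plain steel beaker without a handle, loose on the bench, 80 mm in diameter at the rim, 75 mm high, 3 mm wall, floor 4.0 mm thick, about 0.35 kg. Origin at the centre of its underside; z up. To the left or right of the block.
- mug: bystander: white mug with a handle, 80 mm diameter, 90 mm high, on the other side of the block from the beaker.
- jar: bystander: amber jar with black cap, 56 mm diameter, 70 mm high.
- dropper: bystander: white dropper bottle, 32 mm diameter, 75 mm high.
- slidebox: bystander: flat wooden slide box, 91 x 171 x 35 mm, behind the block.
- driver: bystander: screwdriver with black handle lying at the right.
- rock: bystander: grey rock sample, 72 mm across, 43 mm high.

How it is judged (in metres and radians):
On the way, in this order (a step that is already met when the one before it is completed fails the run):
1. the collet is trapped down by the keeper under the lip, and the knob has been let go (value of joint collet above 0.0045 m and value of joint keeper above 0.0115 m and contact force between the fingers and block below 0.2 N), for 0.2 s.
2. the tube is clear of the fitting, with the collet still trapped down (value of joint collet above 0.0045 m and value of joint keeper above 0.0115 m and z of tube in the frame of block above 0.068 m), for 0.1 s.
At the end, for the whole second after the job is handed in: Collet trapped over 4.5 mm down, keeper at least 11.5 mm along; tube in the beaker, grooved end within 35 mm of the beaker's axis and under 20 mm above its underside, top above 70 mm; beaker upright within 0.1 rad; tube and beaker at rest (value of joint collet above 0.0045 m and value of joint keeper above 0.0115 m and horizontal distance between tube and beaker below 0.035 m and z of tube in the frame of beaker between -0.003 and 0.02 m and z of tube_top in the frame of beaker above 0.07 m and angle between beaker's own z axis and vertical below 0.1 rad and linear speed of each of tube, beaker below 0.02 m/s); the robot touches nothing.
It fails at once if the tube is forced up more than 8 mm in the fitting while the collet is up (value of joint collet below 0.003 m and horizontal distance between tube and block below 0.02 m and z of tube in the frame of block between 0.018 and 0.05 m).
It fails at once if the tube is dropped into the beaker instead of being lowered (linear speed of tube above 0.8 m/s and contact force between the fingers and tube below 0.1 N and horizontal distance between tube and beaker below 0.05 m).
It fails at once if the beaker is tipped over (angle between beaker's own z axis and vertical above 0.5 rad).
It fails at once if a bystander is knocked away (moved over 40 mm) (distance of any of mug, jar, dropper, slidebox, driver, rock from where it was at the start of the episode above 0.04 m).
It also fails if it takes over 54 s, if anything falls off the work surface, if the arm or the gripper's body presses on something with over 40 N, if the wrist force passes 120 N, or if a joint passes its speed limit or range.

ROBOT

A 6-joint arm with a two-finger parallel gripper is mounted at the origin on the work surface. World frame = base frame: x ahead of the robot, y to its left, z up, the work surface at z = 0. Lengths are in m, angles in degrees, forces in N, time in s.
With the tool pointing down it reaches from about 0.25 to 0.725 m from the base axis. Payload 9.7 kg.
Tool frame: the origin (TCP) lies between the finger pads; the fingertips stand 11 mm ahead of it and the grasp point (between the pads) lies 8 mm behind it; y points along the fingers, x is the direction in which the jaws open and shut, and the axes are right-handed (so a half turn about y gives the same grasp; the last joint's range is limited). The gripper opens to 85 mm and grips with 20 to 120 N. Pads are 22 mm wide; open, the fingers measure 114 mm over their backs; the gripper's body (76 mm by 85 mm) begins 54 mm behind the grasp point. The pads swing forward as they close: fully open they stand 13 mm farther back than shut.
Start: joints at [-68.182, 4.979, 10.078, 95.1, 0, 90], TCP at [0.204, -0.511, 0.218] pointing down, gripper open.
Joint ranges: [-179.16, 179.16], [-48.56, 103.87], [-65.8, 70.77], [-126.05, 130.52], [-82.76, 87.17], [-180, 180]. Speed limits (degrees/s): [127.2, 127.2, 147.25, 180, 180, 180].

INTERFACE

Orientations are given as [roll, pitch, yaw] about the fixed x, y, z axes, in that order (R = Rz(yaw) Ry(pitch) Rx(roll)).
In Python, from workcell import bot, vision gives the robot as it stands. The module is installed in compiled form; this text tells all that it offers.
- The arm moves only by the shell command python3 -m crank 'ROWS' [OPENING] [FORCE]. ROWS is text: rows parted by semicolons, each of 6 numbers parted by spaces: the shift along the tool's x, y, z in m, then the turn, a rotation vector about the tool's x, y, z in rad. A call has 1 to 8 rows; each row is the pose to reach, as a shift and turn from the pose commanded when the call began, along the tool's axes at that moment; what a row does not reach only later rows make up. A row lasts 1/10 s, in which the tool goes at most 50 mm and 8.59 degrees, less where a joint would pass 70% of its speed; a pose out of reach is approached as far as the arm can. A call with a gripper value outside its range is refused whole. OPENING is the gripper's target within -1 to 1 (shut at 1, half-way at 0, fully open at -1), set as the call begins (- or left out, the last holds). The fingers move at their own pace and stop on an object; FORCE is the grip in N (left out, the last holds). Time passes only in rows, so rows that repeat a pose let the fingers close. It gives the time, the measured TCP pose, the force and the opening at its end, in the units of the state.
- bot.get_obs(): the state, without advancing time (a new reading comes with each control period).
- vision.camera(name): name is "scene" or "top"; returns the picture (420x560x3 uint8, red, green, blue); there is no depth.
- vision.get_calibration(name): a dict with "fx", "fy", "cx", "cy" (pixels), "rvec" (rotation vector, rad) and "tvec" (3), from world to camera coordinates, as OpenCV has them. Camera axes: x right, y down, z forward; pixel columns grow to the right and rows downward; lengths in m; the calibration is good to about 2 mm. A picture is of the moment at which its call begins. get_calibration takes no time and is no camera call.
- bot.job_done(): hands the job in, once; it reports no verdict.
The state is a dict: "time": time; "q": joint angles; "qd": joint speeds; "joint_efforts": joint torques, N m; "ee_pos": TCP position; "tcp_rot": TCP orientation; "wrist_force": force on the tool from outside, world axes, zero at the start; "torque": the same for the moment, N m; "opening": finger opening in m.
Only numpy, scipy, OpenCV 4.12 (cv2) and the standard library are available. Lean on these libraries where they do the work, as an engineer would, in place of code of your own. Each camera call takes 0.05 s, during which the arm holds its last target. There are 200 camera calls.

## Working session

There is one attempt and no reset: what is moved stays moved. The work goes in short steps, Python scripts to look and compute and a shell command to move; the robot and the scene stay as the last step left them, time stands still between calls to the robot, and variables do not carry over. Pictures are saved under pics/ and viewed, about 8 in all and at most 12, crops included, and the job is handed in when it is done.

```bash
mkdir -p pics; python3 - <<'E'
from workcell import bot, vision
import cv2
for n in("scene","top"):
    c=vision.get_calibration(n);print(n,c)
    cv2.imwrite(f"pics/{n}0.png",cv2.resize(vision.camera(n)[:,:,::-1],(784,588),interpolation=cv2.INTER_CUBIC))
print(bot.get_obs())
E
```

```text
scene {'fx': 408.47979849067457, 'fy': 408.47979849067457, 'cx': 281.0475199991093, 'cy': 211.23477514469556, 'rvec': array([ 1.82119427,  1.30781462, -0.7241704 ]), 'tvec': array([-0.1991121 , -0.20419817,  1.70180189])}
top {'fx': 427.5405251055822, 'fy': 427.5405251055822, 'cx': 277.6933401325807, 'cy': 208.69527523235527, 'rvec': array([ 2.15050465, -2.18684073,  0.11414537]), 'tvec': array([0.01944505, 0.5988795 , 1.45934841])}
{'time': 0.1, 'q': array([-6.81836859e+01,  5.00803997e+00,  1.00370647e+01,  9.50972103e+01,
       -3.73701147e-04,  9.00017267e+01]), 'qd': array([ 0.15668069, -0.05229049,  0.10941668, -0.07796643,  0.00364228,
        0.07834109]), 'joint_efforts': array([-1.07385145e-03, -5.21561944e+01,  4.65652764e+01,  1.60511525e-02,
       -9.18207343e-05, -5.53731695e-06]), 'ee_pos': array([ 0.20431565, -0.51040929,  0.2170358 ]), 'tcp_rot': array([-9.00003758e+01,  6.81856145e-02, -6.81854125e+01]), 'wrist_force': array([-0.30925681,  0.07579083,  0.15809519]), 'torque': array([ 0.09409971, -0.00633558, -0.01353377]), 'opening': 0.0858575756199089}
```

View pics/scene0.png

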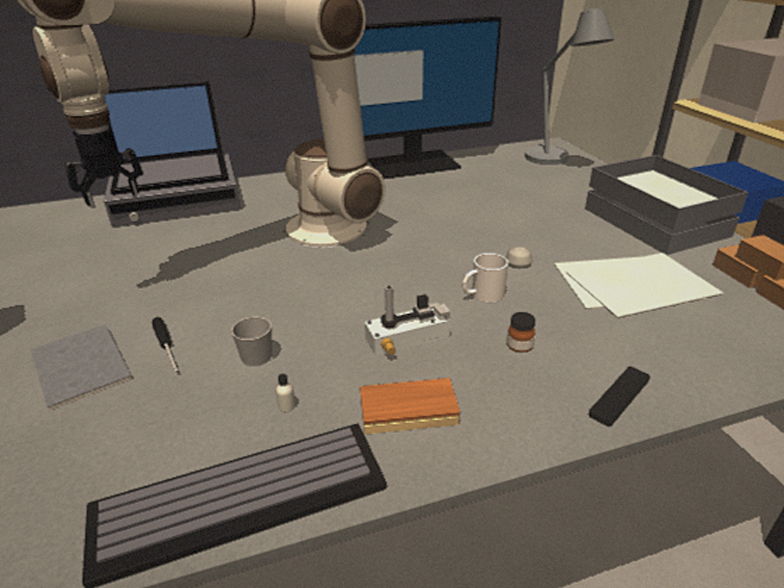

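View pics/top0.png

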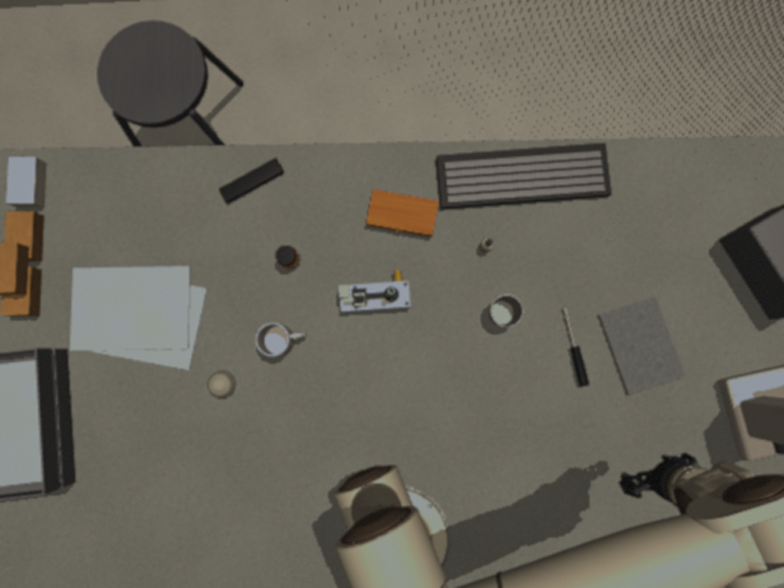

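```bash
cat > h.py <<'E'
from workcell import bot, vision
import cv2, numpy as np
from scipy.spatial.transform import Rotation as Ro
def ray(n,u,v):
    c=vision.get_calibration(n);R=Ro.from_rotvec(c["rvec"]).as_matrix();t=c["tvec"]
    d=R.T@np.array([(u-c["cx"])/c["fx"],(v-c["cy"])/c["fy"],1]);return -R.T@t,d
def atz(n,u,v,z):
    o,d=ray(n,u,v);return o+d*(z-o[2])/d[2]
def proj(n,P):
    c=vision.get_calibration(n);K=np.array([[c["fx"],0,c["cx"]],[0,c["fy"],c["cy"]],[0,0,1]])
    return cv2.projectPoints(np.array(P,float).reshape(-1,3),c["rvec"],c["tvec"],K,None)[0].reshape(-1,2)
def crop(n,x0,y0,w,h,s,grid=10):
    im=vision.camera(n)[y0:y0+h,x0:x0+w,::-1]
    im=cv2.resize(im,None,fx=s,fy=s,interpolation=cv2.INTER_CUBIC)
    for x in range(-(-x0//grid)*grid,x0+w,grid):
        X=int((x+.5-x0)*s);cv2.line(im,(X,0),(X,5),(0,255,255),1);cv2.putText(im,str(x),(X-8,15),0,.33,(0,255,255))
    for y in range(-(-y0//grid)*grid,y0+h,grid):
        Y=int((y+.5-y0)*s);cv2.line(im,(0,Y),(5,Y),(0,255,255),1);cv2.putText(im,str(y),(6,Y+4),0,.33,(0,255,255))
    return im
def stack(*ims):
    w=max(i.shape[1] for i in ims);return np.vstack([cv2.copyMakeBorder(i,0,4,0,w-i.shape[1],0) for i in ims])
E
python3 - <<'E'
from h import *
cv2.imwrite("pics/c1.png",stack(crop("top",235,190,150,46,5.2),crop("scene",160,198,172,70,4.6)))
E
```

```text
(no output)
```

View pics/c1.png

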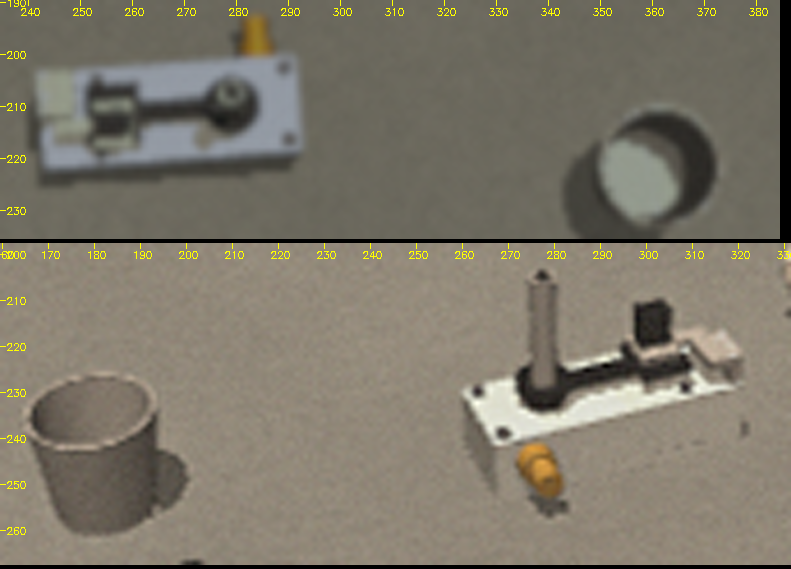

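```bash
python3 - <<'E'
from h import *
from scipy.optimize import least_squares
obs=[("top",(.032,-.045,.046),(291.5,200.5)),("top",(-.032,-.045,.046),(292.5,219.5)),("top",(-.032,.126,.046),(243.5,222)),("top",(.032,.126,.046),(242,203)),
("scene",(.032,-.045,.046),(267,242)),("scene",(-.032,-.045,.046),(260.5,231)),("scene",(.032,.126,.046),(320.5,227.5)),("scene",(0,0,.14),(277,204.5)),("top",(0,0,.064),(279.5,210)),("scene",(-.008,.078,.094),(301,211))]
def W(p,q):
    c,s=np.cos(p[2]),np.sin(p[2]);return [p[0]+c*q[0]-s*q[1],p[1]+s*q[0]+c*q[1],q[2]]
f=lambda p:np.concatenate([proj(n,W(p,q))[0]-np.array(uv) for n,q,uv in obs])
r=least_squares(f,[.5,0,0],loss="soft_l1");p=r.x
print("block",p[:2],np.degrees(p[2]));print(f(p).reshape(-1,2).round(1).tolist())
print("knob",W(p,(-.008,.078,.094)),"lip",W(p,(.015,.109,.06)))
th=np.linspace(0,2*np.pi,24)
print("beaker top",atz("top",361,221.5,.075),"scene",atz("scene",180,234.5,.075))
E
```

```text
block [0.59139914 0.00478807] 2.9365255916543194
[[-0.1, -0.1], [0.2, -0.7], [-0.3, 0.2], [0.1, 0.7], [-0.2, -0.5], [-0.8, -1.6], [0.4, 0.9], [0.0, 0.5], [-0.4, -0.1], [-0.0, 0.4]]
knob [np.float64(0.5794137350305573), np.float64(0.08227580852629174), 0.094] lip [np.float64(0.6007954160079196), np.float64(0.11441338339718544), 0.06]
beaker top [ 0.54643577 -0.27069205  0.075     ] scene [ 0.55062423 -0.27080836  0.075     ]
```

```bash
cat >> h.py <<'E'
def go(x,y,z,yaw):
    o=bot.get_obs();R=Ro.from_euler("xyz",o["tcp_rot"],degrees=True)
    T=Ro.from_euler("xyz",[-90,0,yaw],degrees=True)
    print("shift",R.inv().apply(np.array([x,y,z])-o["ee_pos"]).round(4),"turn",(R.inv()*T).as_rotvec().round(4),"q",o["q"].round(1),"F",o["wrist_force"].round(1),"open",round(o["opening"],4),"t",o["time"])
E
python3 -c "
from h import *
go(.5794,.0823,.2,2.94)"
```

```text
shift [-0.4109  0.0176  0.5685] turn [-5.0000e-04 -1.2413e+00 -7.0000e-04] q [-68.2   5.   10.1  95.1   0.   90. ] F [-0.2  0.4 -0.6] open 0.0856 t 0.2
```

```bash
R="-0.411 0.018 0.5685 0 -1.2413 0"; python3 -m crank '-0.411 0.018 0.5685 0 -1.2413 0;-0.411 0.018 0.5685 0 -1.2413 0;-0.411 0.018 0.5685 0 -1.2413 0;-0.411 0.018 0.5685 0 -1.2413 0;-0.411 0.018 0.5685 0 -1.2413 0;-0.411 0.018 0.5685 0 -1.2413 0;-0.411 0.018 0.5685 0 -1.2413 0;-0.411 0.018 0.5685 0 -1.2413 0' 0 25; python3 -c "
from h import *
go(.5794,.0823,.2,2.94)"
```

```text
time: 1.0
ee_pos: [0.4188, -0.1707, 0.2075]
tcp_rot: [-90.0, -0.0, 0.9]
wrist_force: [0.9, -0.7, -0.2]
opening: 0.0429
shift [0.1646 0.0075 0.2504] turn [ 0.0002 -0.0353  0.0004] q [-22.2  -8.6  -4.3  94.3  -0.   66.9] F [ 0.9 -0.7 -0.2] open 0.0429 t 1.0
```

```bash
python3 -m crank '0.1646 0.0075 0.2504 0 -0.035 0;0.1646 0.0075 0.2504 0 -0.035 0;0.1646 0.0075 0.2504 0 -0.035 0;0.1646 0.0075 0.2504 0 -0.035 0;0.1646 0.0075 0.2504 0 -0.035 0;0.1646 0.0075 0.2504 0 -0.035 0;0.1646 0.0075 0.2504 0 -0.035 0;0.1646 0.0075 0.2504 0 -0.035 0'; python3 -c "
from h import *
go(.5794,.0823,.14,2.94)"
```

```text
time: 1.8
ee_pos: [0.5802, 0.0803, 0.1989]
tcp_rot: [-90.0, 0.1, 2.7]
wrist_force: [-0.0, 0.4, 1.9]
opening: 0.0429
shift [-0.0006  0.0589  0.002 ] turn [ 0.0004 -0.0043 -0.002 ] q [ 7.9  9.7 13.2 93.6 -0.  95.2] F [-0.   0.4  1.9] open 0.0429 t 1.8
```

```bash
python3 -m crank '-0.0006 0.059 0.002 0 -0.004 0;-0.0006 0.059 0.002 0 -0.004 0;-0.0006 0.059 0.002 0 -0.004 0;-0.0006 0.059 0.002 0 -0.004 0'; python3 -c "
from h import *
go(.5794,.0823,.085,2.94)
cv2.imwrite('pics/c2.png',stack(crop('top',230,180,70,50,7),crop('scene',250,175,100,62,5)[:,:]))"
```

```text
time: 2.2
ee_pos: [0.5799, 0.0806, 0.143]
tcp_rot: [-90.0, -0.1, 2.7]
wrist_force: [0.2, -0.6, 0.1]
opening: 0.0428
shift [-0.0005  0.058   0.0017] turn [-0.0001 -0.0034  0.0019] q [ 7.9  8.9  6.1 87.1 -0.  95.2] F [ 0.2 -0.6  0.1] open 0.0428 t 2.2
```

View pics/c2.png

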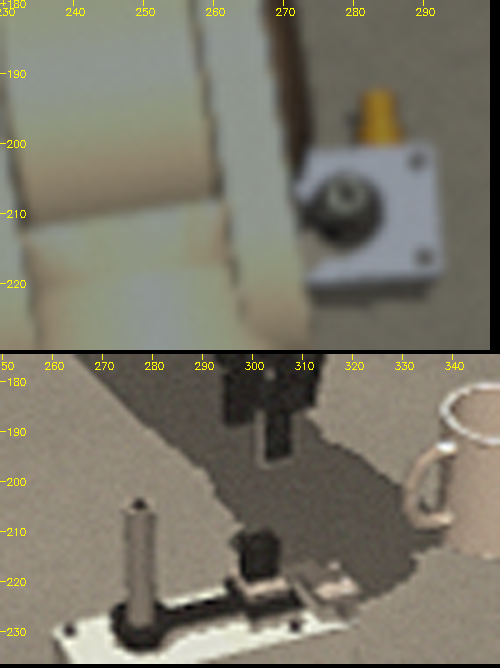

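```bash
python3 -m crank '-0.0005 0.03 0.0017 0 -0.0034 0;-0.0005 0.06 0.0017 0 -0.0034 0;-0.0005 0.06 0.0017 0 -0.0034 0;-0.0005 0.06 0.0017 0 -0.0034 0;-0.0005 0.06 0.0017 0 -0.0034 0'; python3 -c "
from h import *
go(.5794,.0823,.082,2.94)
print(proj('scene',[.608,.0806,.135]))"
```

```text
time: 2.8
ee_pos: [0.5801, 0.0831, 0.0835]
tcp_rot: [-90.0, -0.2, 3.0]
wrist_force: [0.4, -0.5, 0.3]
opening: 0.0429
shift [-0.0008  0.0015 -0.0008] turn [-0.0003  0.001   0.0031] q [ 8.2  9.2 -0.2 80.5  0.  95.2] F [ 0.4 -0.5  0.3] open 0.0429 t 2.8
[[304.16913634 204.65388815]]
```

```bash
python3 -c "
from h import *
cv2.imwrite('pics/c3.png',crop('scene',260,165,80,75,8))
print(proj('scene',[[.602,.083,.0725],[.58,.083,.0725],[.558,.083,.0725],[.58,.083,.0835]]))"
```

```text
[[303.82329844 221.45264191]
 [301.192628   217.51345563]
 [298.63656503 213.68598715]
 [301.24393261 214.44505874]]
```

View pics/c3.png

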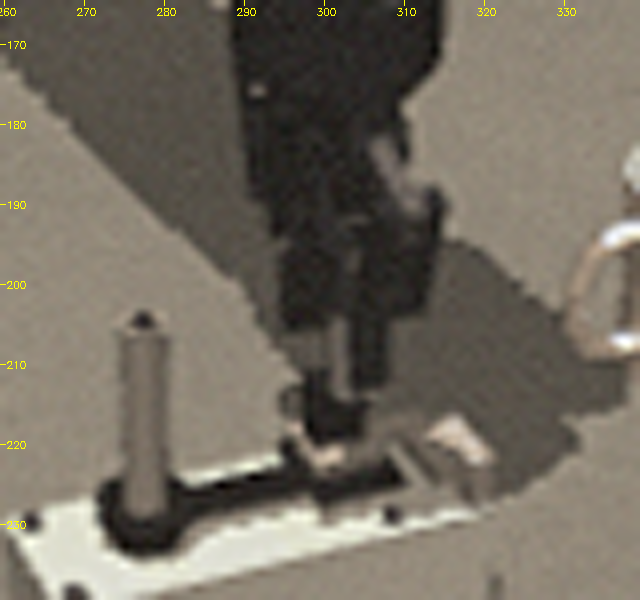

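```bash
python3 -m crank '0 0 0 0 0 0;0 0 0 0 0 0;0 0 0 0 0 0;0 0 0 0 0 0;0 0 0 0 0 0;0 0 0 0 0 0' 1 25; python3 -c "
from h import *
go(.5794,.0823,.082,2.94)
cv2.imwrite('pics/c4.png',crop('scene',260,165,80,75,8))"
```

```text
time: 3.45
ee_pos: [0.579, 0.083, 0.0809]
tcp_rot: [-90.0, 0.0, 3.0]
wrist_force: [0.1, -0.0, -0.5]
opening: 0.0002
shift [ 0.0004 -0.0011 -0.0007] turn [-0.      0.0011 -0.0001] q [ 8.2  9.2 -0.4 80.4  0.  95.2] F [ 0.1 -0.  -0.5] open 0.0002 t 3.45
```

View pics/c4.png

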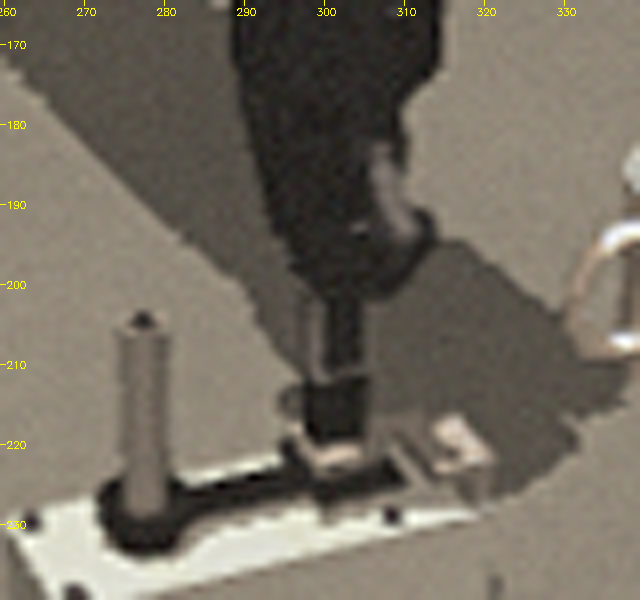

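```bash
python3 -c "
from h import *
d=np.array([np.cos(np.radians(-68)),np.sin(np.radians(-68)),0])*.048
c=np.array([.204,-.511,.22])
print(proj('scene',[c+d,c-d,c])*1.4)
print(proj('scene',[[.58,.083,z] for z in(.06,.07,.08,.09,.1,.11)]).round(1).tolist(), proj('scene',[[.5834,.082,.094]]))
print(proj('top',[c+d,c-d,c])*1.4)"
```

```text
[[ 94.50423964 217.13129233]
 [138.09501217 205.12991136]
 [116.73459988 211.01084511]]
[[301.1, 221.0], [301.2, 218.2], [301.2, 215.4], [301.3, 212.6], [301.3, 209.8], [301.4, 206.9]] [[301.38177309 212.14290304]]
[[659.11997687 455.96005019]
 [617.99894381 474.1508526 ]
 [638.5914144  465.0413158 ]]
```

```bash
python3 -m crank '0 0 0 0 0 0;0 0 0 0 0 0;0 0 0 0 0 0;0 0 0 0 0 0;0 0.01 0 0 0 0;0 0.01 0 0 0 0' 0 25;  python3 -m crank '0 0.004 0 0 0 0;0 0.008 0 0 0 0;0 0.008 0 0 0 0;0 0.008 0 0 0 0'; python3 -c "
from h import *
go(.5794,.0823,.082,2.94)
cv2.imwrite('pics/c5.png',np.hstack([crop('scene',280,185,48,50,8)]))"
```

```text
time: 4.1
ee_pos: [0.5783, 0.0829, 0.0692]
tcp_rot: [-90.0, 0.1, 3.0]
wrist_force: [0.1, 0.4, 0.5]
opening: 0.0429
time: 4.5
ee_pos: [0.5789, 0.083, 0.0629]
tcp_rot: [-90.0, 0.0, 3.0]
wrist_force: [-0.9, 0.5, -0.6]
opening: 0.0431
shift [ 0.0004 -0.0191 -0.0007] turn [ 0.      0.0011 -0.0002] q [ 8.2  9.5 -2.  78.5  0.  95.2] F [-0.9  0.5 -0.6] open 0.0431 t 4.5
```

View pics/c5.png

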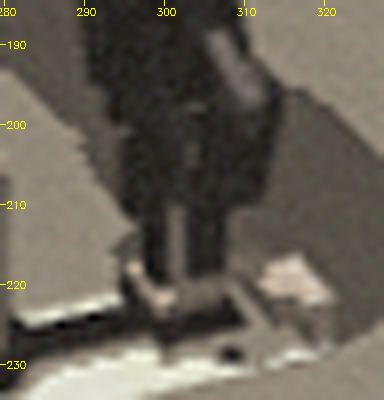

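```bash
python3 -m crank '0 0 0 0 0 0;0 0 0 0 0 0;0 0 0 0 0 0;0 0 0 0 0 0;0 0 0 0 0 0;0 0 0 0 0 0' 1 40; python3 -c "
from h import *
go(.5794,.0823,.082,2.94)"
```

```text
time: 5.15
ee_pos: [0.5811, 0.0831, 0.0636]
tcp_rot: [-90.0, -0.3, 3.0]
wrist_force: [9.7, 0.1, -3.0]
opening: 0.0129
shift [-0.0017 -0.0184 -0.0007] turn [-0.      0.0009  0.0044] q [ 8.1  9.5 -2.  78.3 -0.  95.2] F [ 9.7  0.1 -3. ] open 0.0129 t 5.15
```

```bash
python3 -m crank '0.001 0.003 0 0 0 0;0.002 0.006 0 0 0 0;0.002 0.009 0 0 0 0;0.002 0.009 0 0 0 0;0.002 0.009 0 0 0 0'; python3 -c "
from h import *
go(.5794,.0823,.082,2.94)"
```

```text
time: 5.65
ee_pos: [0.5816, 0.0833, 0.0548]
tcp_rot: [-90.0, -0.1, 3.0]
wrist_force: [1.1, 1.1, 7.5]
opening: 0.0129
shift [-0.0022 -0.0272 -0.0009] turn [-0.0004  0.0011  0.0017] q [ 8.1  9.9 -2.5 77.5  0.  95.1] F [1.1 1.1 7.5] open 0.0129 t 5.65
```

```bash
python3 -m crank '0.004 0 0 0 0 0;0.008 0 0 0 0 0;0.012 0 0 0 0 0;0.016 0 0 0 0 0;0.016 0 0 0 0 0;0.016 0 0 0 0 0'; python3 -c "
from h import *
go(.5794,.0823,.082,2.94)"
```

```text
time: 6.25
ee_pos: [0.5974, 0.0842, 0.0548]
tcp_rot: [-90.0, -0.1, 3.0]
wrist_force: [0.3, 1.3, 6.8]
opening: 0.013
shift [-0.018  -0.0273 -0.0009] turn [-0.0004  0.0011  0.0011] q [ 8.  12.1  0.  77.9  0.  95. ] F [0.3 1.3 6.8] open 0.013 t 6.25
```

```bash
python3 -m crank '0.001 -0.001 0 0 0 0;0.001 -0.002 0 0 0 0;0.001 -0.002 0 0 0 0;0.001 -0.002 0 0 0 0' ; python3 -m crank '0 0 0 0 0 0;0 0 0 0 0 0;0 0 0 0 0 0;0 0 0 0 0 0;0 0 0 0 0 0' 0;  python3 -m crank '0 -0.05 0 0 0 0;0 -0.1 0 0 0 0;0 -0.14 0 0 0 0;0 -0.14 0 0 0 0;0 -0.14 0 0 0 0;0 -0.14 0 0 0 0'; python3 -c "
from h import *
go(.5914,.0048,.20,2.94)
cv2.imwrite('pics/c6.png',crop('scene',250,195,80,55,9))"
```

```text
time: 6.65
ee_pos: [0.5977, 0.0842, 0.0564]
tcp_rot: [-90.0, 0.0, 3.0]
wrist_force: [-1.2, 0.7, 7.0]
opening: 0.0128
time: 7.15
ee_pos: [0.5979, 0.084, 0.0558]
tcp_rot: [-90.0, 0.0, 3.0]
wrist_force: [0.0, -0.3, 0.4]
opening: 0.0428
time: 7.75
ee_pos: [0.5976, 0.0839, 0.1945]
tcp_rot: [-90.0, 0.1, 3.0]
wrist_force: [0.5, 0.3, -0.4]
opening: 0.0428
shift [-0.0103 -0.0055 -0.0787] turn [ 0.0002  0.0011 -0.0019] q [ 8.  12.2 15.6 93.5 -0.  95. ] F [ 0.5  0.3 -0.4] open 0.0428 t 7.75
```

View pics/c6.png

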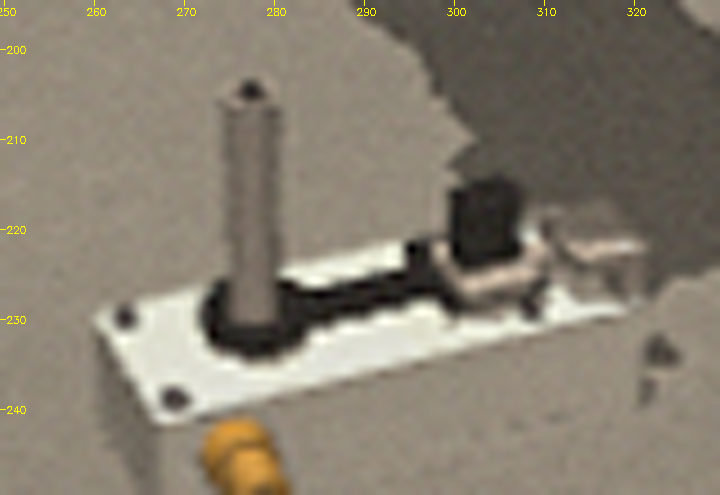

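```bash
python3 -m crank '-0.0088 0 -0.0787 0 0.001 0;-0.0088 0 -0.0787 0 0.001 0;-0.0088 0 -0.0787 0 0.001 0;-0.0088 0 -0.0787 0 0.001 0;-0.0088 0 -0.0787 0 0.001 0'; python3 -c "
from h import *
go(.593,.0048,.1,2.94)"
```

```text
time: 8.3
ee_pos: [0.5931, 0.0055, 0.1951]
tcp_rot: [-90.0, 0.1, 3.0]
wrist_force: [0.2, -0.4, -0.2]
opening: 0.043
shift [ 0.      0.0951 -0.0007] turn [-0.0003  0.0004 -0.0013] q [ 0.5 10.7 13.9 93.3  0.  87.6] F [ 0.2 -0.4 -0.2] open 0.043 t 8.3
```

```bash
python3 -m crank '0 0.03 0 0 0 0;0 0.06 0 0 0 0;0 0.08 -0.0007 0 0 0;0 0.095 -0.0007 0 0 0;0 0.095 -0.0007 0 0 0;0 0.095 -0.0007 0 0 0'; python3 -m crank '0 0 0 0 0 0;0 0 0 0 0 0;0 0 0 0 0 0;0 0 0 0 0 0;0 0 0 0 0 0' 1 40;python3 -c "
from h import *
go(.593,.0048,.1,2.94)"
```

```text
time: 8.9
ee_pos: [0.5935, 0.0047, 0.1015]
tcp_rot: [-90.0, -0.0, 3.0]
wrist_force: [0.3, 0.1, 0.6]
opening: 0.0426
time: 9.4
ee_pos: [0.594, 0.0042, 0.1023]
tcp_rot: [-90.0, -0.1, 2.9]
wrist_force: [0.3, -0.0, 5.3]
opening: 0.0146
shift [-0.001   0.0023  0.0006] turn [0.     0.     0.0023] q [ 0.4 10.1  3.  82.8  0.  87.5] F [ 0.3 -0.   5.3] open 0.0146 t 9.4
```

Gripped (14.6 mm; no lateral load). Lift gently.

```bash
python3 -m crank '0 -0.002 0 0 0 0;0 -0.004 0 0 0 0;0 -0.006 0 0 0 0;0 -0.006 0 0 0 0'; python3 -m crank '0 -0.02 0 0 0 0;0 -0.04 0 0 0 0;0 -0.06 0 0 0 0;0 -0.08 0 0 0 0;0 -0.1 0 0 0 0;0 -0.13 0 0 0 0;0 -0.13 0 0 0 0;0 -0.13 0 0 0 0';python3 -c "
from h import *
go(.5,-.27,.24,2.94)
cv2.imwrite('pics/c7.png',crop('scene',240,145,90,95,6))"
```

```text
time: 9.8
ee_pos: [0.5934, 0.0042, 0.1071]
tcp_rot: [-90.0, -0.0, 2.9]
wrist_force: [-0.2, -0.4, -0.4]
opening: 0.0142
time: 10.6
ee_pos: [0.5937, 0.0043, 0.2371]
tcp_rot: [-90.0, -0.1, 2.9]
wrist_force: [-1.3, 0.6, -0.8]
opening: 0.0147
shift [-0.1076 -0.003  -0.2691] turn [0.     0.0001 0.0009] q [ 0.4 11.6 19.7 98.   0.  87.5] F [-1.3  0.6 -0.8] open 0.0147 t 10.6
```

View pics/c7.png

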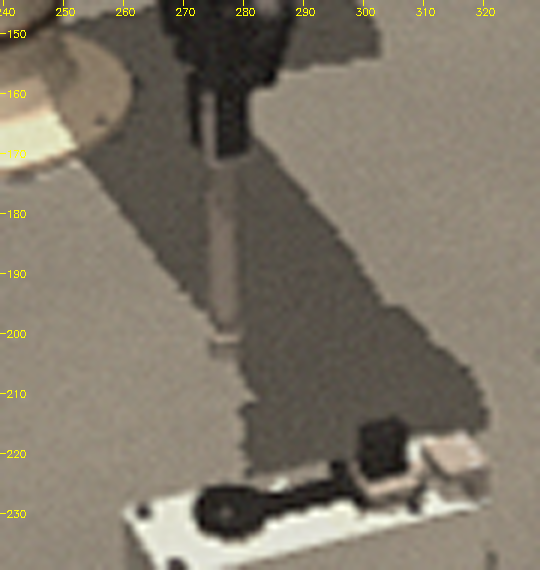

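```bash
python3 -m crank '-0.008 0 -0.04 0 0 0;-0.016 0 -0.08 0.05 0 0;-0.024 0 -0.12 0.1 0 0;-0.032 0 -0.16 0.15 0 0;-0.04 0 -0.2 0.21 0 0;-0.048 0 -0.25 0.21 0 0;-0.058 0 -0.29 0.21 0 0;-0.058 0 -0.302 0.21 0 0'; python3 -m crank '0 0 0 0 0 0;0 0 0 0 0 0;0 0 0 0 0 0';python3 -c "
from h import *
o=bot.get_obs();R=Ro.from_euler('xyz',o['tcp_rot'],degrees=True)
b=o['ee_pos']+.0923*R.as_matrix()[:,1];print('bottom',b,R.as_matrix().round(3).tolist(),o['ee_pos'])
print('down .05 in tool:',R.inv().apply([0,0,-.05]),proj('scene',b),proj('top',b))
cv2.imwrite('pics/c8.png',stack(crop('top',320,170,90,65,6),crop('scene',150,180,80,85,3.4)))"
```

```text
time: 11.45
ee_pos: [0.5493, -0.3042, 0.2344]
tcp_rot: [-77.9, 0.2, 2.7]
wrist_force: [0.6, 0.2, -0.2]
opening: 0.0139
time: 11.75
ee_pos: [0.5513, -0.2987, 0.237]
tcp_rot: [-77.9, 0.0, 3.0]
wrist_force: [-1.1, 0.6, -0.2]
opening: 0.0147
bottom [ 0.55026891 -0.27941701  0.14674797] [[0.999, -0.011, -0.052], [0.053, 0.208, 0.977], [-0.0, -0.978, 0.209]] [ 0.55129317 -0.29865945  0.23701407]
down .05 in tool: [ 6.47662462e-07  4.88982144e-02 -1.04386124e-02] [[172.87421812 213.76982107]] [[368.02261254 218.61044195]]
```

View pics/c8.png

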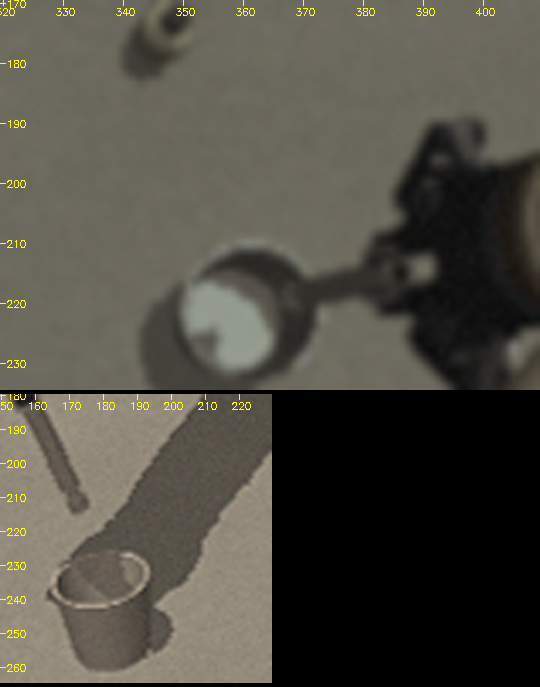

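```bash
python3 -m crank '0 0.0245 -0.0052 0 0 0;0 0.049 -0.0104 0 0 0;0 0.0733 -0.0157 0 0 0;0 0.0978 -0.0209 0 0 0;0 0.1174 -0.0251 0 0 0;0 0.1271 -0.0271 0 0 0;0 0.1271 -0.0271 0 0 0;0 0.1271 -0.0271 0 0 0';python3 -c "
from h import *
o=bot.get_obs();R=Ro.from_euler('xyz',o['tcp_rot'],degrees=True)
print('bottom',o['ee_pos']+.0923*R.as_matrix()[:,1])"
```

```text
time: 12.65
ee_pos: [0.5513, -0.3001, 0.1081]
tcp_rot: [-78.0, -0.1, 3.0]
wrist_force: [0.2, -0.5, 0.4]
opening: 0.0143
bottom [ 0.55040759 -0.28091739  0.0178145 ]
```

```bash
python3 -m crank '0 0.003 -0.0006 0 0 0;0 0.006 -0.0013 0 0 0;0 0.009 -0.0019 0 0 0;0 0.009 -0.0019 0 0 0;0 0.009 -0.0019 0 0 0'; python3 -m crank '0 0.0015 -0.0003 0 0 0;0 0.003 -0.0006 0 0 0;0 0.003 -0.0006 0 0 0;0 0.003 -0.0006 0 0 0'
```

```text
time: 13.15
ee_pos: [0.5509, -0.3003, 0.0977]
tcp_rot: [-78.0, 0.0, 2.9]
wrist_force: [-0.9, -0.1, -1.2]
opening: 0.0144
time: 13.55
ee_pos: [0.5511, -0.3005, 0.0953]
tcp_rot: [-78.0, -0.0, 2.9]
wrist_force: [-0.4, -0.6, 3.9]
opening: 0.0148
```

```bash
python3 -m crank '0 0 0 0 0 0;0 0 0 0 0 0;0 0 0 0 0 0;0 0 0 0 0 0;0 0 0 0 0 0' 0; python3 -m crank '0 -0.02 0 0 0 0;0 -0.04 0 0 0 0;0 -0.07 0 0 0 0;0 -0.1 0 0 0 0;0 -0.13 0 0 0 0;0 -0.13 0 0 0 0;0 -0.13 0 0 0 0'; python3 -c "
from h import *
cv2.imwrite('pics/c9.png',stack(crop('top',320,170,90,65,4),crop('scene',150,190,180,75,4.3)))"
```

```text
time: 14.05
ee_pos: [0.5509, -0.3002, 0.0946]
tcp_rot: [-78.0, 0.0, 2.9]
wrist_force: [0.5, -0.5, 0.3]
opening: 0.0425
time: 14.75
ee_pos: [0.5526, -0.3277, 0.2221]
tcp_rot: [-78.0, -0.0, 2.9]
wrist_force: [0.4, -0.4, -0.0]
opening: 0.0425
```

View pics/c9.png

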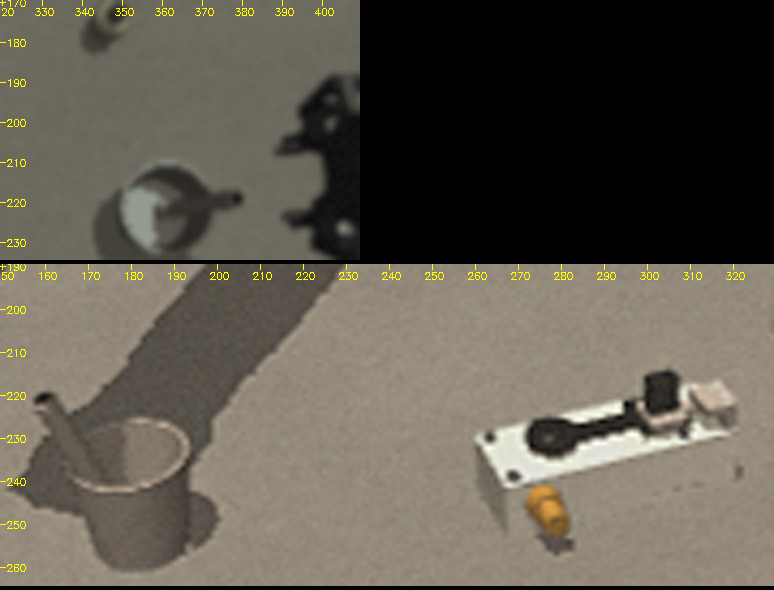

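```bash
python3 -m crank '0 0 0 0 0 0;0 0 0 0 0 0;0 0 0 0 0 0;0 0 0 0 0 0;0 0 0 0 0 0'; python3 -c "
from h import *
print(bot.job_done())"
```

```text
time: 15.35
ee_pos: [0.5523, -0.3273, 0.2218]
tcp_rot: [-78.0, 0.0, 2.9]
wrist_force: [-1.0, 0.8, -0.1]
opening: 0.043
the job is handed in; nothing more can be done
None
```

I pressed the keeper knob about 8–9 mm down and slid the keeper about 16 mm under the lip. I then let go, pulled the tube straight up with almost no side load, and lowered it tilted 12° into the beaker. It touched the floor at about 4 N before I released it. The job was handed in at about 15.4 s; `job_done()` gives no verdict.

**Last checks:** The final pictures show the keeper still under the lip with the collet down. The tube stands leaning in the upright beaker, with its top above the rim and the gripper clear of everything. Only the beaker and block areas were in those last crops, so I did not check every bystander again. The bottom of the tube is within the 35 mm limit by geometry, but I did not measure it after release.

**Disagreements:**
- The fingertips stood about 25 mm higher than the stated tool offset implied. The first attempt to grip the knob therefore closed on nothing above it. I went about 20 mm lower and the second grip held.
- The block also sat about 2 mm further in +x than my camera fit gave; I corrected for this before gripping the tube.

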